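Press the card pins home in order

TASK

Fix the white card to the display board: with the fingertips, gently press the red pin fully home, then the yellow pin, then the blue pin. Leave the green pin standing as it is, pull no pin up, and leave the weight on the card and everything else on the table where it is; nothing is to be picked up.

Things in the scene. Friction and masses are not known exactly. Their poses are not given: they have to be found in the camera images.
- board: Plywood display board, 180 (x) x 250 (y) x 18 mm, with a white card 165 x 235 x 2 mm lying on it. Fixed to the table on top of a 3 mm green cutting mat. Origin at the centre of its underside; its z axis points up; the card's top is 20 mm above the origin. A pin stands near each corner, about 60 mm (x) and 90 mm (y) from the centre, up to 10 mm off; which colour stands at which corner changes.
- collar_red: Grey plastic collar of the red pin, a disc 34 mm in diameter and 3 mm thick, fixed on the card. Origin at the centre of its underside (on the card). It carries the red pin.
- pin_red (a joint): Travel of the red pin in m, straight down: starts between 0 and 0.002 (head standing proud, its underside 10 to 12 mm above the collar), 0.012 is fully home against a hard stop with the head's underside on the collar; negative means pulled up. It moves against a steady friction of about 4 N and stays where it is left (no spring).
- pin_red_top (a point): Centre of the flat top of the red pin's round head. The head is red plastic, 26 mm in diameter and 7 mm thick, on an 8 mm stem. The top is 20 to 22 mm above the card at the start and 10 mm above the card when the pin is home.
- collar_yellow: Grey plastic collar of the yellow pin, a disc 34 mm in diameter and 3 mm thick, fixed on the card. Origin at the centre of its underside (on the card). It carries the yellow pin.
- pin_yellow (a joint): Travel of the yellow pin in m, straight down: starts between 0 and 0.002 (head standing proud, its underside 10 to 12 mm above the collar), 0.012 is fully home against a hard stop with the head's underside on the collar; negative means pulled up. It moves against a steady friction of about 4 N and stays where it is left (no spring).
- pin_yellow_top (a point): Centre of the flat top of the yellow pin's round head. The head is yellow plastic, 26 mm in diameter and 7 mm thick, on an 8 mm stem. The top is 20 to 22 mm above the card at the start and 10 mm above the card when the pin is home.
- collar_blue: Grey plastic collar of the blue pin, a disc 34 mm in diameter and 3 mm thick, fixed on the card. Origin at the centre of its underside (on the card). It carries the blue pin.
- pin_blue (a joint): Travel of the blue pin in m, straight down: starts between 0 and 0.002 (head standing proud, its underside 10 to 12 mm above the collar), 0.012 is fully home against a hard stop with the head's underside on the collar; negative means pulled up. It moves against a steady friction of about 4 N and stays where it is left (no spring).
- pin_blue_top (a point): Centre of the flat top of the blue pin's round head. The head is blue plastic, 26 mm in diameter and 7 mm thick, on an 8 mm stem. The top is 20 to 22 mm above the card at the start and 10 mm above the card when the pin is home.
- collar_green: Grey plastic collar of the green pin, a disc 34 mm in diameter and 3 mm thick, fixed on the card. Origin at the centre of its underside (on the card). It carries the green pin.
- pin_green (a joint): Travel of the green pin in m, straight down: starts between 0 and 0.002 (head standing proud, its underside 10 to 12 mm above the collar), 0.012 is fully home against a hard stop with the head's underside on the collar; negative means pulled up. It moves against a steady friction of about 4 N and stays where it is left (no spring).
- pin_green_top (a point): Centre of the flat top of the green pin's round head. The head is green plastic, 26 mm in diameter and 7 mm thick, on an 8 mm stem. The top is 20 to 22 mm above the card at the start and 10 mm above the card when the pin is home.
- weight: Dark steel weight 44 mm diameter, 44 mm tall with a small knob, standing loose near the middle of the card. Origin at the centre of its underside.
- cutter: Black and yellow craft cutter, 150 mm long, 23 mm wide, 17 mm high, lying loose left of the mat. Origin under the middle of its handle.
- glue: White glue stick with an orange cap, 30 mm diameter, 95 mm tall, standing loose left of the mat. Origin at the centre of its underside.
- paint: Glass paint jar with red label and black cap, 60 mm diameter, 80 mm tall, standing loose right of the mat. Origin at the centre of its underside.
- brush: Paint brush 180 mm long, lying loose right of the mat. Origin under its length.
- brush_cup: Glass cup 76 mm diameter, 100 mm tall, with brushes reaching 200 mm high, standing loose to the far right. Origin at the centre of its underside.
- tub_lid: Dark blue spotted plastic lid, 140 mm diameter, 8 mm thick, lying loose to the near left. Origin at the centre of its underside.

How it is judged:
On the way, in this order (a step that is already met when the one before it is completed fails the run):
1. the red pin is pressed home (value of joint pin_red above 0.0095 m), for 0.2 s.
2. the yellow pin is pressed home (value of joint pin_yellow above 0.0095 m), for 0.2 s.
3. the blue pin is pressed home (value of joint pin_blue above 0.0095 m), for 0.2 s.
At the end, for the whole second after the job is handed in: The red, yellow and blue pins are home (travel over 9.5 mm of 12), the green pin is within 3 mm of where it stood, and all loose things are at rest within 20 mm of where they stood (value of joint each of pin_red, pin_yellow, pin_blue above 0.0095 m and distance of pin_green_top from where it was at the start of the episode below 0.003 m and distance of each of weight, cutter, glue, paint, brush, brush_cup, tub_lid from where it was at the start of the episode below 0.02 m and linear speed of each of weight, cutter, glue, paint, brush, brush_cup, tub_lid below 0.02 m/s); the robot touches nothing.
It fails at once if a pin is pressed out of order (the yellow before the red is home, or the blue before the yellow is home) ((distance of pin_yellow_top from where it was at the start of the episode above 0.003 m and value of joint pin_red below 0.0095 m) or (distance of pin_blue_top from where it was at the start of the episode above 0.003 m and value of joint pin_yellow below 0.0095 m)).
It fails at once if the green pin is moved by more than 3 mm (distance of pin_green_top from where it was at the start of the episode above 0.003 m).
It fails at once if a pin is pulled up (value of joint any of pin_red, pin_yellow, pin_blue, pin_green below -0.003 m).
It fails at once if a pin is pressed with more than 40 N (not gently) (contact force between any of collar_red, collar_yellow, collar_blue, collar_green and anything else above 40 N).
It fails at once if a bystander is moved by more than 20 mm, lifted or knocked over (distance of any of weight, cutter, glue, paint, brush, brush_cup, tub_lid from where it was at the start of the episode above 0.02 m or angle between any of weight, cutter, glue, paint, brush, brush_cup, tub_lid's own z axis and vertical above 0.35 rad).
It also fails if it takes over 43 s, if anything falls off the work surface, if the arm or the gripper's body presses on something with over 40 N, if the wrist force passes 120 N, or if a joint passes its speed limit or range.

ROBOT

A 6-joint arm with a two-finger parallel gripper is mounted at the origin on the work surface. World frame = base frame: x ahead of the robot, y to its left, z up, the work surface at z = 0. Lengths are in m, angles in rad, forces in N, time in s.
With the tool pointing down it reaches from about 0.35 to 0.775 m from the base axis. Payload 7.3 kg.
Tool frame: the origin (TCP) lies on the centre line of the jaws, within the pads' length; the fingertips stand 17 mm ahead of it and the grasp point (between the pads) lies 2 mm behind it (robot.tip_extent is the distance from the TCP to the fingertips, in m); z points along the fingers, y is the line along which they close (so a half turn about z gives the same grasp; the last joint's range is limited). The gripper opens to 92 mm and grips with 3 to 60 N. Pads are 19 mm wide; open, the fingers measure 130 mm over their backs; the gripper's body (75 mm by 190 mm) begins 47 mm behind the grasp point.
Start: joints at [1.153, 0.342, 1.524, -0, 1.275, -0.146], TCP at [0.141, 0.506, 0.244] pointing down, gripper open.
Joint ranges: [-2.53, 2.53], [-0.77, 2.02], [0.04, 2.7], [-1, 4.14], [0.28, 2.66], [-3.11, 3.11]. Speed limits (rad/s): [2.57, 2.57, 3.14, 3.14, 3.14, 3.14].

INTERFACE

Orientations are given as [roll, pitch, yaw] about the fixed x, y, z axes, in that order (R = Rz(yaw) Ry(pitch) Rx(roll)).
In Python, from cell import robot gives the robot as it stands.
- The arm moves only by the tool step_arm, never from a script. Its argument "motion" is a list of rows, each a list of 2 entries, a list of its own where there are three numbers: the shift along the tool's x, y, z in units of 60 mm (1.0 is 60 mm), then the turn about the tool's z in rad. In form: [[[x, y, z], spin], ...]. A call has 1 to 10 rows; each row is the pose to reach, as a shift and turn from the pose commanded when the call began, along the tool's axes at that moment; what a row does not reach only later rows make up. A row lasts 1/8 s, in which the tool goes at most 62.5 mm and 10.7 degrees, less where a joint would pass 70% of its speed; a pose out of reach is approached as far as the arm can. A call with a gripper value outside its range is refused whole. "hand" is the closure in counts, from 0 (fully open) to 255 (shut), set as the call begins (left out, the last holds). The fingers move at their own pace and stop on an object; "squeeze" is the grip in N (left out, the last holds). Time passes only in rows, so rows that repeat a pose let the fingers close. It gives the time, the measured TCP pose, the force, the opening and the grip force at its end, in the units of the state.
- robot.observe(): the state, without advancing time (a new reading comes with each control period).
- robot.read_camera(name): name is "scene" or "top" or "wrist"; returns a dict with "pixels" (420x560x3 uint8, red, green, blue), "intrinsics" (3x3 intrinsics, pixels), "k1" (the pictures are not rectified: a ray, as slopes to the right and down, at radius r is drawn at 1 + k1 r^2 times it, then the intrinsics apply), "xyz" and "rotation" of the camera in the world; the wrist camera has in their place "T_tool_cam" (4x4, takes a point from camera to tool coordinates, whose origin is the TCP and whose axes are the flange's). Camera axes: x right, y up, looking along -z (the intrinsics and any distortion apply to the point x, -y, -z); pixel columns grow to the right and rows downward; lengths in m; the calibration is good to about 2 mm. A picture is of the moment at which its call begins: read the wrist's pose just before it. There is no depth.
- robot.hand_in(): hands the job in; it is judged then, once.
The state is a dict: "time": time; "qpos": joint angles; "qvel": joint speeds; "joint_efforts": joint torques, N m; "tool_pos": TCP position; "tool_rot": TCP orientation; "contact_force": force on the tool from outside, world axes, zero at the start; "torque": the same for the moment, N m; "opening": finger opening in m; "grip_force": force on a finger pad.
Only numpy, scipy, OpenCV 4.12 (cv2) and the standard library are available. Lean on these libraries where they do the work, as an engineer would, in place of code of your own. Each camera call takes 0.05 s, during which the arm holds its last target. There are 200 camera calls.

## Working session

There is one attempt and no reset: what is moved stays moved. The work goes in short steps, Python scripts to look and compute and a tool call to move; the robot and the scene stay as the last step left them, time stands still between calls to the robot, and variables do not carry over. Pictures are saved under pics/ and viewed, at most 10 in all, crops included, and the job is handed in when it is done.

Besides the shell and the picture viewer there is one more tool, called after "Call:" as name(argument=value, ...) on one line, values as JSON. step_arm: Moves the arm, as the interface text tells. Its arguments: {"type":"object","properties":{"motion":{"type":"array"},"hand":{"type":"number"},"squeeze":{"type":"number"}},"required":["motion"]}

```bash
mkdir -p pics; ls; cat > h.py <<'E'
import numpy as np, cv2
from cell import robot
from scipy.spatial.transform import Rotation as R
def shot(n,f=None):
    s=robot.observe(); c=robot.read_camera(n)
    if 'T_tool_cam' in c:
        T=np.eye(4);T[:3,:3]=R.from_euler('xyz',s['tool_rot']).as_matrix();T[:3,3]=s['tool_pos']
        M=T@np.array(c['T_tool_cam']);c['xyz']=M[:3,3];c['rotation']=M[:3,:3]
    if f: cv2.imwrite('pics/'+f,c['pixels'][:,:,::-1])
    return c
def ray(c,uv):
    K=np.array(c['intrinsics']);k=c['k1']
    p=cv2.undistortPoints(np.array([[uv]],float),K,np.array([k,0,0,0,0.]))[0,0]
    d=np.array(c['rotation'])@np.array([p[0],-p[1],-1]);return np.array(c['xyz']),d/np.linalg.norm(d)
def plane(c,uv,z):
    o,d=ray(c,uv);return o+d*(z-o[2])/d[2]
def tri(rs):
    A=sum(np.eye(3)-np.outer(d,d) for o,d in rs);b=sum((np.eye(3)-np.outer(d,d))@o for o,d in rs)
    return np.linalg.solve(A,b)
HUE={'red':[(0,8),(172,180)],'yellow':[(22,34)],'blue':[(100,125)],'green':[(45,85)]}
def blobs(c,col,smin=110,vmin=60,amin=40):
    h=cv2.cvtColor(c['pixels'],cv2.COLOR_RGB2HSV);m=0
    for a,b in HUE[col]: m=m|cv2.inRange(h,(a,smin,vmin),(b,255,255))
    n,l,st,ce=cv2.connectedComponentsWithStats(m)
    return [(ce[i].round(1).tolist(),st[i].tolist()) for i in range(1,n) if st[i][4]>amin]
E
python3 - <<'E'
from h import *
print({k:np.round(v,3) for k,v in robot.observe().items()})
for n in('scene','top','wrist'):
    c=shot(n,n+'0.png');print(n,c['xyz'],c['intrinsics'],c['k1'])
    for k in HUE:print(k,[(b,plane(c,b[0],.043).round(3).tolist()) for b in blobs(c,k)])
E
```

```text
pics
{'time': np.float64(0.0), 'qpos': array([ 1.153,  0.343,  1.525, -0.   ,  1.275, -0.146]), 'qvel': array([ 0.   , -0.001,  0.   ,  0.001, -0.001, -0.003]), 'joint_efforts': array([ -0.   , -43.125, -24.422,   0.072,   0.056,  -0.   ]), 'tool_pos': array([0.141, 0.505, 0.243]), 'tool_rot': array([-3.14, -0.  ,  2.87]), 'contact_force': array([-0.463, -0.41 , -0.096]), 'torque': array([-0.014,  0.017, -0.065]), 'grip_force': np.float64(0.0), 'opening': np.float64(0.092)}
scene [0.98960853 0.49845881 0.76820035] [[380.23498729   0.         277.99596668]
 [  0.         380.23498729 206.56245106]
 [  0.           0.           1.        ]] 0.001224591502867261Traceback (most recent call last):
  File "<stdin>", line 5, in <module>
  File "h.py", line 16, in plane
    o,d=ray(c,uv);return o+d*(z-o[2])/d[2]
                                      ~^^^
IndexError: invalid index to scalar variable.
```

```bash
python3 - <<'E'
from h import *
c=shot('top');print(c['rotation'],c['xyz'])
E
```

```text
[ 0.2014069   0.00247519 -1.58435669] [0.28023833 0.0047791  1.34557819]
```

View pics/scene0.png

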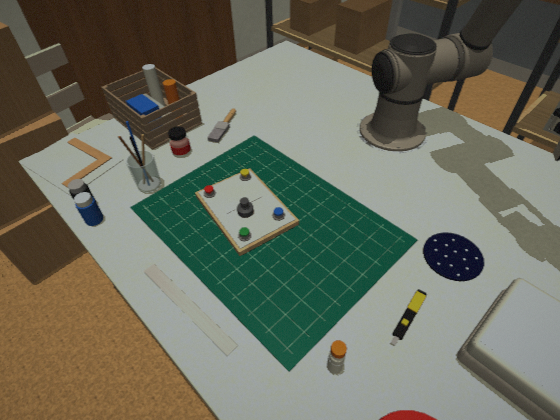

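The scene view shows the board on the mat, with red at (209,190), yellow at (245,174), blue at (278,213), green at (244,232) and the weight at (245,207). The camera rotation is given as Euler angles, so the helper needs to convert it.

```bash
python3 - <<'E'
s=open('h.py').read()
s=s.replace("    if f: cv2","    else: c['rotation']=R.from_euler('xyz',c['rotation']).as_matrix()\n    if f: cv2")
open('h.py','w').write(s)
E
python3 - <<'E'
from h import *
for n in('scene','top'):
    c=shot(n,n+'1.png');print(n)
    for k in HUE:
        for b in blobs(c,k,amin=15):
            p=plane(c,b[0],.043)
            if .2<p[0]<.8 and abs(p[1])<.3: print(k,b,p.round(4))
E
```

```text
scene
red ([208.4, 189.0], [204, 185, 9, 9, 60]) [ 0.6214 -0.1731  0.043 ]
yellow ([244.4, 172.1], [240, 169, 9, 8, 58]) [ 0.5075 -0.155   0.043 ]
blue ([278.1, 211.1], [274, 207, 9, 9, 63]) [0.5439 0.0199 0.043 ]
green ([279.2, 248.8], [131, 136, 286, 235, 27501]) [0.6254 0.1074 0.043 ]
green ([243.9, 231.5], [240, 228, 9, 8, 61]) [0.6501 0.0086 0.043 ]
top
red ([339.4, 182.9], [336, 179, 8, 9, 51]) [ 0.6177 -0.1765  0.043 ]
yellow ([334.5, 219.5], [331, 216, 8, 8, 52]) [ 0.505  -0.1573  0.043 ]
blue ([276.1, 208.5], [272, 205, 9, 8, 56]) [0.541  0.0168 0.043 ]
green ([276.0, 206.5], [181, 133, 205, 146, 18630]) [0.5472 0.017  0.043 ]
green ([361.8, 136.1], [357, 133, 11, 7, 40]) [ 0.7675 -0.2531  0.043 ]
green ([279.3, 174.3], [276, 171, 8, 8, 47]) [0.6472 0.0058 0.043 ]
green ([308.0, 231.0], [301, 228, 17, 6, 80]) [ 0.4715 -0.0771  0.043 ]
green ([324.5, 232.3], [319, 231, 15, 3, 32]) [ 0.4669 -0.1261  0.043 ]
green ([291.7, 258.9], [284, 251, 17, 16, 248]) [ 0.3895 -0.0272  0.043 ]
green ([309.8, 258.6], [302, 251, 17, 16, 257]) [ 0.3896 -0.0804  0.043 ]
green ([236.9, 259.6], [229, 252, 17, 16, 267]) [0.3895 0.1338 0.043 ]
green ([264.0, 259.1], [247, 252, 36, 16, 524]) [0.39   0.0541 0.043 ]
```

```bash
python3 - <<'E'
from h import *
c=shot('top');cv2.imwrite('pics/topc.png',cv2.resize(c['pixels'][80:300,160:440,::-1],None,fx=2.8,fy=2.7))
E
```

Call:
step_arm(motion=[[[-9.2,-7.5,0],0],[[-9.2,-7.5,0],0],[[-9.2,-7.5,0],0],[[-9.2,-7.5,0],0],[[-9.2,-7.5,0],0],[[-9.2,-7.5,0],0],[[-9.2,-7.5,0],0],[[-9.2,-7.5,0],0],[[-9.2,-7.5,0],0],[[-9.2,-7.5,0],0]], hand=255, squeeze=10)

```text
time: 1.5
tool_pos: [0.5025, -0.0067, 0.2438]
tool_rot: [3.141, 0.0, 2.869]
contact_force: [0.7, 0.1, 0.2]
opening: 0.0009
grip_force: 0.0
```

View pics/topc.png

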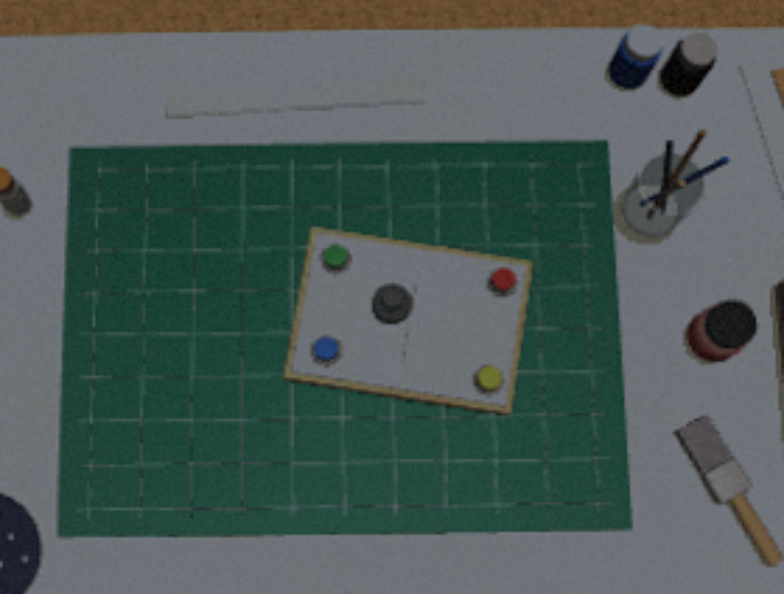

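The top view shows the cup at (655,205), about 0.16 m from red toward −y, and the jar at (722,330). The board is turned by about −0.17 rad.

```bash
python3 - <<'E'
from h import *
c=shot('wrist','w1.png');print(np.round(c['T_tool_cam'],3),c['xyz'],c['intrinsics'][0][0]);s=robot.observe();print(s['qpos'],s['tool_pos'])
for k in HUE:
  for b in blobs(c,k,amin=200): print(k,b,plane(c,b[0],.043).round(4))
E
```

```text
[[ 0.001  0.966  0.26   0.07 ]
 [ 1.    -0.001  0.    -0.001]
 [ 0.     0.26  -0.966 -0.142]
 [ 0.     0.     0.     1.   ]] [0.43468648 0.01087512 0.38530444] 318.458668855313
[-0.17440263  0.30650603  1.5768373  -0.00334542  1.25405085 -1.46872306] [ 0.5064039  -0.0126197   0.24346315]
yellow ([150.7, 223.8], [139, 213, 24, 22, 396]) [ 0.5068 -0.1586  0.043 ]
blue ([307.2, 212.9], [296, 202, 23, 23, 391]) [0.5419 0.0159 0.043 ]
green ([173.5, 93.1], [0, 0, 446, 267, 14926]) [ 0.3813 -0.0845  0.043 ]
green ([473.8, 24.1], [448, 0, 53, 53, 2197]) [0.3984 0.2214 0.043 ]
green ([523.3, 114.2], [498, 0, 48, 242, 6572]) [0.4981 0.2621 0.043 ]
green ([425.4, 37.2], [399, 8, 53, 59, 2227]) [0.3979 0.1729 0.043 ]
green ([376.5, 51.2], [349, 23, 55, 57, 2196]) [0.398  0.1234 0.043 ]
green ([328.3, 65.1], [301, 37, 55, 57, 2143]) [0.3979 0.0741 0.043 ]
green ([480.0, 70.2], [455, 43, 50, 55, 2046]) [0.4427 0.2221 0.043 ]
green ([280.6, 79.0], [253, 51, 56, 56, 2086]) [0.3979 0.0246 0.043 ]
green ([432.4, 83.5], [407, 56, 51, 55, 2025]) [0.4428 0.1728 0.043 ]
green ([234.2, 92.9], [206, 66, 56
[... 2604 characters left out ...]
.6], [480, 245, 41, 22, 664]) [0.6573 0.2242 0.043 ]
green ([463.2, 262.6], [438, 256, 41, 11, 258]) [0.6511 0.1791 0.043 ]
green ([498.8, 304.0], [484, 295, 33, 22, 538]) [0.7198 0.2161 0.043 ]
green ([99.1, 309.4], [81, 296, 37, 28, 657]) [ 0.5939 -0.2623  0.043 ]
green ([125.9, 300.9], [107, 296, 42, 15, 400]) [ 0.5915 -0.2251  0.043 ]
green ([416.5, 299.0], [403, 296, 38, 10, 202]) [0.684  0.1178 0.043 ]
green ([462.6, 308.6], [443, 296, 41, 30, 1012]) [0.7135 0.1713 0.043 ]
green ([425.2, 315.6], [404, 298, 42, 32, 1036]) [0.7103 0.1248 0.043 ]
green ([136.5, 315.4], [115, 304, 41, 21, 655]) [ 0.6139 -0.2203  0.043 ]
green ([487.4, 323.1], [448, 312, 65, 18, 568]) [0.7435 0.1997 0.043 ]
```

View pics/w1.png

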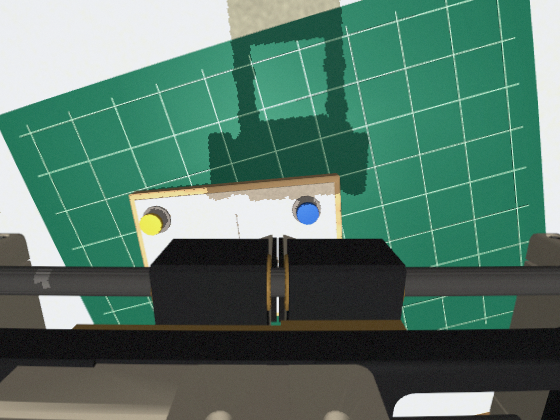

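The wrist view shows yellow at (151,224) and blue at (307,213), which agrees with the top view within 2 mm. The camera looks from the robot side.

```bash
python3 - <<'E'
from h import *
C={n:shot(n) for n in('top','scene','wrist')}
def get(c,k):
  for b in blobs(c,k,amin=15):
    p=plane(c,b[0],.043)
    if .47<p[0]<.7 and -.2<p[1]<.05 and .6<b[1][2]/b[1][3]<1.6 and b[1][4]<700 and b[1][4]>(300 if c is C['wrist'] else 30): return b[0]
s=robot.observe();print(s['tool_pos'],s['tool_rot'],s['qpos'])
for k in HUE:
  u={n:get(C[n],k) for n in C if not(n=='wrist' and k in('red','green'))};u={n:v for n,v in u.items() if v}
  rs=[ray(C[n],v) for n,v in u.items()]
  if len(rs)>1: print(k,u,tri(rs).round(4),[plane(C[n],v,.043).round(4)[:2].tolist() for n,v in u.items()])
f=lambda x,y,z:plane(C['top'],(x/2.8+160,y/2.7+80),z).round(3)
print('cup rim left/bottom',f(622,205,.1),f(655,235,0),'jar',f(690,330,.05),'brush tips',f(668,145,.2),f(725,160,.2))
E
```

```text
[ 0.5015138  -0.00552119  0.24309884] [ 3.14140798e+00 -1.47635168e-03  2.86736326e+00] [-1.64143511e-01  3.00421514e-01  1.58661714e+00  3.63617215e-04
  1.25600115e+00 -1.46082314e+00]
red {'top': [339.5, 183.1], 'scene': [208.4, 189.0]} [ 0.6186 -0.1777  0.0377] [[0.6171, -0.1768], [0.6214, -0.1731]]
yellow {'top': [334.4, 219.5], 'scene': [244.4, 172.1], 'wrist': [151.1, 224.6]} [ 0.5061 -0.1577  0.0414] [[0.505, -0.157], [0.5075, -0.155], [0.5069, -0.1586]]
blue {'scene': [278.0, 211.1], 'wrist': [307.8, 213.1]} [0.5424 0.0166 0.0395] [[0.5441, 0.0197], [0.5419, 0.0158]]
cup rim left/bottom [ 0.684 -0.299  0.1  ] [ 0.679 -0.359  0.   ] jar [ 0.553 -0.376  0.05 ] brush tips [ 0.715 -0.324  0.2  ] [ 0.698 -0.38   0.2  ]
```

Call:
step_arm(motion=[[[-2.64,-2.22,1],1.3],[[-2.64,-2.22,1],1.3],[[-2.64,-2.22,1],1.3],[[-2.64,-2.22,1],1.3],[[-2.64,-2.22,1],1.3],[[-2.64,-2.22,1],1.3],[[-2.64,-2.22,1],1.3],[[-2.64,-2.22,1],1.3],[[-2.64,-2.22,1],1.3],[[-2.64,-2.22,1],1.3]])

```text
time: 2.95
tool_pos: [0.6183, -0.1751, 0.1838]
tool_rot: [3.142, -0.0, 1.572]
contact_force: [0.2, -0.2, 0.0]
opening: 0.0007
grip_force: 0.0
```

```bash
python3 - <<'E'
from h import *
c=shot('wrist','w2.png');s=robot.observe();print(s['qpos'],s['tool_pos'],s['tool_rot'])
for k in HUE:
  for b in blobs(c,k,amin=200):
    p=plane(c,b[0],.043)
    if .47<p[0]<.7 and -.2<p[1]<.05:print(k,b,p.round(4))
E
```

```text
[-3.95365614e-01  6.05639185e-01  1.25830781e+00  1.17602281e-04
  1.27765357e+00 -3.96166517e-01] [ 0.61834894 -0.17523918  0.18377625] [ 3.14155652e+00 -1.06921609e-04  1.57156325e+00]
red ([280.1, 199.3], [267, 186, 28, 28, 614]) [ 0.6204 -0.1776  0.043 ]
yellow ([154.8, 178.2], [141, 165, 29, 28, 539]) [ 0.5072 -0.1582  0.043 ]
green ([128.5, 29.1], [115, 1, 27, 63, 1316]) [ 0.4969 -0.0357  0.043 ]
green ([367.4, 33.1], [343, 1, 47, 63, 2394]) [ 0.6904 -0.0387  0.043 ]
green ([129.6, 89.2], [122, 66, 15, 58, 568]) [ 0.4929 -0.082   0.043 ]
green ([358.7, 95.2], [332, 66, 53, 58, 2700]) [ 0.6863 -0.0868  0.043 ]
green ([353.6, 151.8], [329, 126, 51, 53, 2518]) [ 0.6849 -0.1343  0.043 ]
green ([323.9, 160.2], [317, 128, 12, 51, 268]) [ 0.659  -0.1418  0.043 ]
green ([317.7, 207.5], [305, 181, 22, 49, 711]) [ 0.655  -0.1853  0.043 ]
green ([350.2, 204.6], [327, 180, 48, 50, 2255]) [ 0.6849 -0.1824  0.043 ]
green ([160.0, 216.2], [137, 201, 48, 29, 1100]) [ 0.5086 -0.1941  0.043 ]
green ([206.2, 220.7], [185, 209, 47, 21, 776]) [ 0.5515 -0.1983  0.043 ]
```

View pics/w2.png

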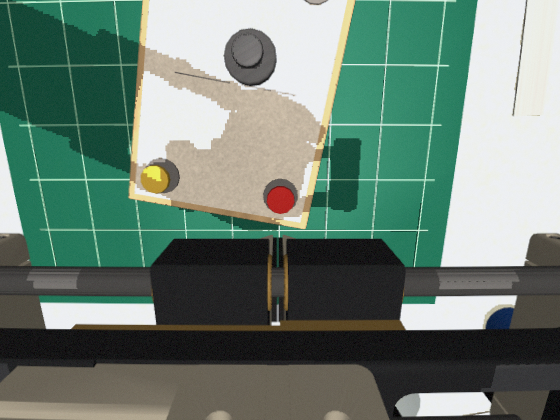

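Red is centred at (280,199), giving (0.620, −0.177), with yellow at (155,178) and the weight clear at (250,55). I'll descend to just above the red head.

Call:
step_arm(motion=[[[-0.02,0.01,0.6],0],[[-0.04,0.02,1.2],0],[[-0.04,0.02,1.6],0],[[-0.04,0.02,1.85],0],[[-0.04,0.02,1.95],0],[[-0.04,0.02,1.95],0]])

```text
time: 3.75
tool_pos: [0.6198, -0.178, 0.0671]
tool_rot: [3.141, 0.0, 1.57]
contact_force: [0.7, 0.2, -0.3]
opening: 0.0008
grip_force: 0.0
```

Call:
step_arm(motion=[[[0,0,0.02],0],[[0,0,0.05],0],[[0,0,0.08],0],[[0,0,0.11],0],[[0,0,0.14],0],[[0,0,0.17],0],[[0,0,0.17],0]])

```text
time: 4.62
tool_pos: [0.6197, -0.178, 0.0565]
tool_rot: [3.141, -0.0, 1.57]
contact_force: [-0.7, 0.0, 1.1]
opening: 0.0005
grip_force: 1.3
```

Call:
step_arm(motion=[[[0,0,0.02],0],[[0,0,0.04],0],[[0,0,0.06],0],[[0,0,0.08],0],[[0,0,0.08],0]])

```text
time: 5.25
tool_pos: [0.6196, -0.178, 0.0515]
tool_rot: [3.141, -0.0, 1.57]
contact_force: [0.3, 0.1, 2.4]
opening: 0.0004
grip_force: 1.1
```

Call:
step_arm(motion=[[[0,0,0.01],0],[[0,0,0.02],0],[[0,0,0.03],0],[[0,0,0.03],0]])

```text
time: 5.75
tool_pos: [0.6197, -0.178, 0.0503]
tool_rot: [3.141, 0.0, 1.57]
contact_force: [-1.3, 1.0, 6.3]
opening: 0.0005
grip_force: 2.9
```

Call:
step_arm(motion=[[[0,0,0.008],0],[[0,0,0.016],0],[[0,0,0.016],0]])

```text
time: 6.12
tool_pos: [0.6197, -0.178, 0.0502]
tool_rot: [3.141, 0.0, 1.57]
contact_force: [-3.4, 1.4, 12.0]
opening: 0.0006
grip_force: 5.7
```

Red is on its hard stop: 0.1 mm of motion doubled the force. Next I lift and cross to yellow.

Call:
step_arm(motion=[[[0,0,-0.2],0],[[0,0,-0.8],0],[[0,0,-1.5],0],[[0.1,-0.6,-1.5],0],[[0.25,-1.3,-1.5],0],[[0.33,-1.88,-1.5],0],[[0.33,-1.88,-1.5],0],[[0.33,-1.88,-1.5],0]])

```text
time: 7.12
tool_pos: [0.5077, -0.1584, 0.1394]
tool_rot: [3.14, 0.001, 1.57]
contact_force: [0.2, 0.0, -0.4]
opening: 0.0005
grip_force: 0.0
```

```bash
python3 - <<'E'
from h import *
c=shot('wrist','w3.png');s=robot.observe();print(s['qpos'],s['tool_pos'],s['tool_rot'])
t=shot('top');sc=shot('scene')
for n,c in(('w',c),('t',t),('s',sc)):
 for k in ('red','yellow','blue'):
  for b in blobs(c,k,amin=20):
    p=plane(c,b[0],.043)
    if .47<p[0]<.7 and -.2<p[1]<.05:print(n,k,b,p.round(4))
E
```

```text
[-4.46564289e-01  4.60961218e-01  1.65297676e+00  2.11044908e-04
  1.02623361e+00 -4.45602291e-01] [ 0.50791407 -0.15843487  0.13918878] [3.14023249e+00 4.49448209e-04 1.56972482e+00]
w red ([412.5, 228.3], [397, 214, 32, 30, 758]) [ 0.6147 -0.1736  0.043 ]
w yellow ([276.9, 209.8], [261, 194, 33, 33, 616]) [ 0.5071 -0.1582  0.043 ]
t blue ([276.1, 208.5], [272, 205, 9, 8, 56]) [0.541  0.0168 0.043 ]
s red ([209.0, 191.5], [205, 188, 9, 8, 58]) [ 0.6261 -0.1642  0.043 ]
s yellow ([244.3, 172.1], [240, 169, 9, 8, 55]) [ 0.5077 -0.1552  0.043 ]
s blue ([278.1, 211.1], [274, 207, 9, 9, 63]) [0.5439 0.0199 0.043 ]
```

View pics/w3.png

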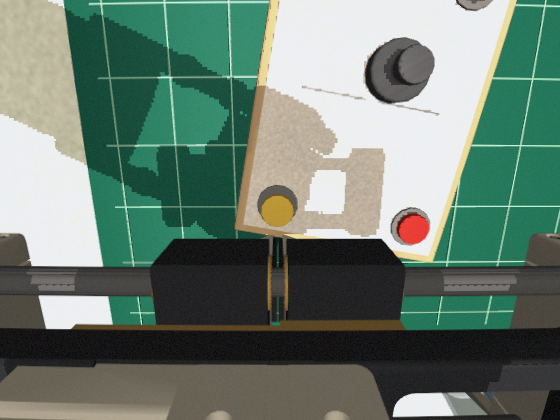

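Red at (412,228) sits flush on its collar, and yellow at (277,210) is in line with the fingers within 1 mm. I'll press yellow now.

Call:
step_arm(motion=[[[0,0,0.5],0],[[0,0,0.95],0],[[0,0,1.15],0],[[0,0,1.2],0],[[0,0,1.2],0]])

```text
time: 7.9
tool_pos: [0.5073, -0.1582, 0.0674]
tool_rot: [3.141, 0.0, 1.57]
contact_force: [-0.8, 0.3, 0.7]
opening: 0.0002
grip_force: 0.0
```

Call:
step_arm(motion=[[[0,0,0.03],0],[[0,0,0.06],0],[[0,0,0.09],0],[[0,0,0.12],0],[[0,0,0.15],0],[[0,0,0.18],0],[[0,0,0.21],0],[[0,0,0.21],0]])

```text
time: 8.9
tool_pos: [0.5069, -0.1581, 0.0541]
tool_rot: [3.141, 0.0, 1.57]
contact_force: [0.7, -0.3, 1.0]
opening: 0.0004
grip_force: 0.5
```

Call:
step_arm(motion=[[[0,0,0.02],0],[[0,0,0.04],0],[[0,0,0.055],0],[[0,0,0.065],0],[[0,0,0.075],0],[[0,0,0.075],0]])

```text
time: 9.65
tool_pos: [0.5069, -0.1581, 0.0502]
tool_rot: [3.141, 0.0, 1.57]
contact_force: [-1.9, 0.7, 6.8]
opening: 0.0007
grip_force: 3.5
```

Call:
step_arm(motion=[[[0,0,0.008],0],[[0,0,0.016],0],[[0,0,0.016],0]])

```text
time: 10.02
tool_pos: [0.507, -0.1581, 0.0501]
tool_rot: [3.141, 0.0, 1.57]
contact_force: [-2.4, 1.6, 15.3]
opening: 0.0006
grip_force: 7.5
```

Yellow is home on its stop. Now over to blue.

Call:
step_arm(motion=[[[0,0,-0.2],0],[[0,0,-0.8],0],[[0,0,-1.5],0],[[0.7,0.14,-1.5],0],[[1.5,0.3,-1.5],0],[[2.3,0.46,-1.5],0],[[2.9,0.58,-1.5],0],[[2.9,0.58,-1.5],0],[[2.9,0.58,-1.5],0]])

```text
time: 11.15
tool_pos: [0.5414, 0.0156, 0.1387]
tool_rot: [-3.141, 0.0, 1.57]
contact_force: [-0.1, -0.2, 0.7]
opening: 0.0005
grip_force: 0.0
```

```bash
python3 - <<'E'
from h import *
c=shot('wrist','w4.png');s=robot.observe();print(s['tool_pos'],s['tool_rot'])
for n,c in(('w',c),('s',shot('scene'))):
 for k in ('red','yellow','blue'):
  for b in blobs(c,k,amin=20):
    p=plane(c,b[0],.043)
    if .47<p[0]<.7 and -.2<p[1]<.05:print(n,k,b,p.round(4))
E
```

```text
[0.54145748 0.01514042 0.13872246] [-3.14089326e+00  1.14725551e-04  1.56918072e+00]
w blue ([280.1, 209.1], [264, 193, 33, 33, 825]) [0.543  0.0166 0.043 ]
s red ([209.0, 191.5], [205, 188, 9, 8, 58]) [ 0.6261 -0.1642  0.043 ]
s blue ([278.1, 211.3], [274, 208, 9, 8, 59]) [0.5444 0.0203 0.043 ]
```

View pics/w4.png

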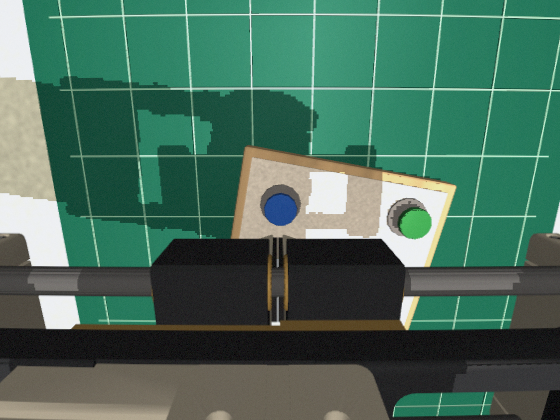

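Blue is at (280,209), within 1.5 mm of the line, and green is still standing at (415,223), well below the gripper body. I'll press blue.

Call:
step_arm(motion=[[[0.02,0.02,0.5],0],[[0.02,0.02,0.95],0],[[0.02,0.02,1.15],0],[[0.02,0.02,1.2],0],[[0.02,0.02,1.2],0]])

```text
time: 11.88
tool_pos: [0.5434, 0.0168, 0.0675]
tool_rot: [3.141, 0.0, 1.569]
contact_force: [0.3, -1.0, -0.3]
opening: 0.0007
grip_force: 0.0
```

Call:
step_arm(motion=[[[0,0,0.03],0],[[0,0,0.06],0],[[0,0,0.09],0],[[0,0,0.12],0],[[0,0,0.15],0],[[0,0,0.18],0],[[0,0,0.21],0],[[0,0,0.21],0]])

```text
time: 12.88
tool_pos: [0.543, 0.0172, 0.0541]
tool_rot: [3.142, -0.0, 1.57]
contact_force: [-0.6, 0.5, 1.6]
opening: 0.0007
grip_force: 0.7
```

Call:
step_arm(motion=[[[0,0,0.02],0],[[0,0,0.04],0],[[0,0,0.055],0],[[0,0,0.065],0],[[0,0,0.075],0],[[0,0,0.075],0]])

```text
time: 13.62
tool_pos: [0.543, 0.0172, 0.0502]
tool_rot: [3.141, -0.0, 1.57]
contact_force: [-2.5, 1.5, 6.7]
opening: 0.0005
grip_force: 3.7
```

Call:
step_arm(motion=[[[0,0,0.008],0],[[0,0,0.016],0],[[0,0,0.016],0]])

```text
time: 14.0
tool_pos: [0.5431, 0.0172, 0.0501]
tool_rot: [3.141, 0.0, 1.57]
contact_force: [-4.7, 1.0, 15.2]
opening: 0.0005
grip_force: 7.5
```

Call:
step_arm(motion=[[[0,0,-0.2],0],[[0,0,-0.8],0],[[0,0,-1.6],0],[[0,0,-2.5],0],[[-0.5,-1.5,-3],0],[[-0.5,-2.2,-3],0],[[-0.5,-2.2,-3],0],[[-0.5,-2.2,-3],0]])

```text
time: 15.0
tool_pos: [0.4112, -0.013, 0.2294]
tool_rot: [3.14, 0.0, 1.569]
contact_force: [1.1, 0.4, 0.8]
opening: 0.0006
grip_force: 0.0
```

```bash
python3 - <<'E'
from h import *
c=shot('wrist','w5.png');s=robot.observe();print(s['tool_pos'],s['contact_force'],s['time'])
c=shot('scene')
for k in HUE:
  for b in blobs(c,k,amin=20):
    p=plane(c,b[0],.043)
    if .47<p[0]<.7 and -.2<p[1]<.05:print(k,b)
cv2.imwrite('pics/s5.png',cv2.resize(c['pixels'][130:270,90:330,::-1],None,fx=3,fy=3))
E
```

```text
[ 0.41199689 -0.01291986  0.22918371] [ 0.99292501 -0.75634279 -0.34245327] 15.05
red ([209.0, 191.5], [205, 188, 9, 8, 58])
yellow ([244.9, 175.0], [241, 172, 9, 7, 50])
blue ([278.2, 213.6], [274, 210, 9, 8, 62])
green ([243.9, 231.6], [240, 228, 9, 8, 62])
```

View pics/s5.png

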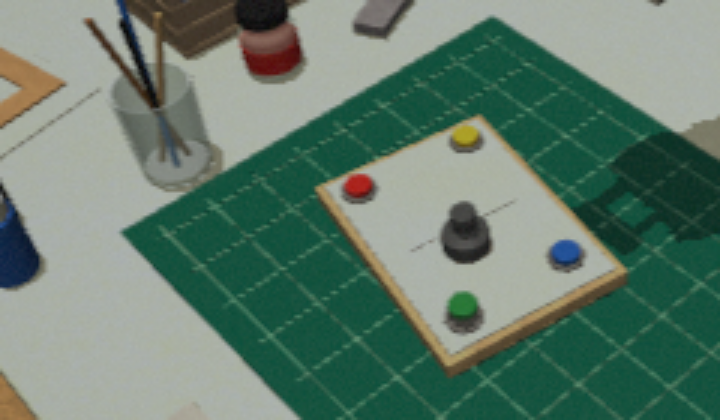

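Red (358,186), yellow (465,137) and blue (566,254) are all down on their collars. Green (463,305) still stands proud, and the weight, cup and jar haven't moved.

```bash
python3 -c "
from cell import robot
print(robot.hand_in())"
```

```text
the job is handed in; nothing more can be done
None
```

I pressed the red, yellow and blue pins home in that order, at about 15 N or less by the wrist readings, and handed the job in at about 15 s. In the last pictures the green pin still stands and nothing on or around the board has moved. The hand-in call returned no verdict.

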